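Tighten the clamp nut between the cheeks

TASK

Take the steel ring spanner from its rest and tighten the brass hex nut of the blue-cheeked clamping fixture clockwise (seen from above); the cheeks leave only a short swing, so lift the spanner off and reseat it for each stroke. Run the nut down until it turns distinctly stiffer, then give it only about 7 degrees more, and lay the spanner back across its rest. Turn the nut with the spanner only, press and knock gently against the fixture, and leave the other things on the bench where they are.

Things in the scene. Friction and masses are not known exactly. Their poses are not given: they have to be found in the camera images.
- spanner: bright steel ring spanner, one flat piece 52 x 235 mm, 0.35 kg, lying flat. Origin on its underside; +z up, +y to the handle's tail (y = 108 mm); the ring, 52 mm outside diameter and 12 mm thick, is centred at y = -100 mm. On the rest its underside is 30 mm above the bench
- shank (a point): the place to grip, x = 0, y = 15, z = 4 mm in the spanner's frame, same axes, 115 mm from the ring's centre. From y = -60 to 100 mm the handle is a flat bar 16 mm wide (x -8 to 8) and 8 mm thick (z 0 to 8)
- ring (a point): centre of the spanner's ring on its underside: x = 0, y = -100, z = 0 mm in the spanner's frame, same axes. Its through hole is a plain hexagon 31 mm across flats (six-point); one corner of the hexagon points along the handle (+y), two flats face +x and -x
- nut_seat (a point): axis of the brass hex nut at its bottom, on a steel washer (42 mm diameter) 48 mm above the bench; z up, turns with the nut. 30 mm across flats, 13.5 mm high, top 2.5 mm bevelled; corners at 0, 60, 120.. degrees from this x axis. A seated spanner lies flat with its underside at this height, spanner yaw = nut yaw + 30 degrees (+ any 60), play about 3 degrees each way
- nut_top (a point): axis of the nut at its top, 13.5 mm above nut_seat; an 18 mm stud stands 5.5 mm higher. Clockwise from above tightens. It starts 95 to 108 degrees before it goes stiff, at an angle that is not told and must be felt: running down takes 0.2 N m (about 2 N at the shank point), stiff 0.8 N m (about 7 N there). Loaded, the spanner runs 3 to 8 degrees ahead of the nut
- bed (a joint): how far the nut has been turned clockwise since it went stiff, rad: 0 at the start and all the while the nut runs easily, then it follows the nut; stays where it is left. Wanted 0.12 (7 degrees); 0.04 to 0.20 is right. A torque about the nut's axis felt with the hand at rest after each small step reads lower than the turning torque: -0.1 to 0.15 N m while the nut runs, 0.27 to 0.6 once stiff
- fixture: clamping fixture fixed on the bench: dark base plate 170 x 170 x 12 mm, strap clamp over a drilled steel block; origin on the bench under the nut's axis, z up; open for the handle at -x. Two blue cheeks, 75 mm high, stand 43 to 81 mm from the axis beside the opening and stop the shank when the handle points about 48 degrees to either side of the fixture's -x
- rest: grey plastic spanner rest, 56 x 150 mm, fixed; origin on the bench, z up. Two uprights at y = -57 and 70 mm, 12 mm thick, have flat tops at z = 30 mm, 38 mm wide between end lips that reach 38 mm; the floor between is 6 mm high. The spanner starts across them, its origin and axes over the rest's within 5 mm, and belongs there again at the end
- oil_bottle: cream oil bottle with red collar, 53 x 52 x 139 mm, right of the bench; bystander, origin at its foot
- parallel_0: steel parallel bar, 10 x 110 x 20 mm, bystander at the right; origin at the middle of its underside
- marker_pen: white and black marker pen, 17 x 135 x 16 mm, bystander in front; origin at the middle of its underside
- brush: small wooden brush, 26 x 118 x 10 mm, bystander in front; origin at the middle of its underside
- tape_roll: roll of tan tape, 96 mm diameter, 25 mm high, bystander at the right; origin at the middle of its underside
- plug_gauge: steel plug gauge, 24 x 102 x 24 mm, bystander in front right; origin at the middle of its underside
- caliper: digital caliper, 77 x 250 x 15 mm, bystander at the left back; origin at the middle of its underside
Mind the look-alikes: they are no part of the job. Leave any black look-alike of the rest alone.

How it is judged:
By the outcome, as a careful person would: the job done as asked, in the order asked, and still so for the second after the job is handed in, with the robot touching nothing.
It also fails if it takes over 72 s, if anything falls off the work surface, if the arm or the gripper's body presses on something with over 40 N, if the wrist force passes 120 N, or if a joint passes its speed limit or range.

ROBOT

A 6-joint arm with a two-finger parallel gripper is mounted at the origin on a cart in front of the work surface, level with it; the furniture and walls round the work are solid. World frame = base frame: x ahead of the robot, y to its left, z up, the work surface at z = 0. Lengths are in m, angles in rad, forces in N, time in s.
With the tool pointing down it reaches from about 0.375 to 0.9 m from the base axis. Payload 3.1 kg.
Tool frame: the origin (TCP) lies between the finger pads; the fingertips stand 17 mm ahead of it and the grasp point (between the pads) lies 2 mm behind it (robot.nose_length is the distance from the TCP to the fingertips, in m); z points along the fingers, y is the line along which they close (so a half turn about z gives the same grasp; the last joint's range is limited). The gripper opens to 87 mm and grips with 3 to 60 N. Pads are 19 mm wide; open, the fingers measure 117 mm over their backs; the gripper's body (75 mm by 190 mm) begins 51 mm behind the grasp point.
Start: joints at [1.157, 0.527, 1.433, -0, 1.181, -0.178], TCP at [0.145, 0.608, 0.24] pointing down, gripper open.
Joint ranges: [-3.08, 3.08], [-0.75, 2.2], [0.22, 2.44], [-1.43, 4.57], [0, 2.65], [-2.85, 2.85]. Speed limits (rad/s): [2.79, 2.79, 3.14, 3.14, 3.14, 3.14].

INTERFACE

Orientations are given as a unit quaternion [x, y, z, w].
In Python, from rig import robot, cams gives the robot as it stands.
- The arm moves only by the shell command python3 -m pendant 'ROWS' [FORCE]. ROWS is JSON, a list of rows, each an object with "jaw": the opening, from 0 (shut) to 1 (fully open); "linear": the shift along the tool's x, y, z in cm, a list of three; "twist": the turn about the tool's z in degrees. A call has 1 to 12 rows; each row shifts and turns the commanded pose from where the row before left it, along the tool's axes as they then stand; what a row does not reach is not made up. A row lasts 1/12 s, in which the tool goes at most 41.7 mm and 7.16 degrees, less where a joint would pass 70% of its speed; a pose out of reach is approached as far as the arm can. A call is refused whole if a number of a shift passes 4.17 or a number of a turn 7.16, either way. A call with a gripper value outside its range is refused whole. The fingers move at their own pace and stop on an object; FORCE is the grip in N (left out, the last holds). Time passes only in rows, so rows that do not move let the fingers close. It gives the time, the measured TCP pose, the force, the opening and the grip force at its end, in the units of the state.
- robot.get_obs(): the state, without advancing time (a new reading comes with each control period).
- cams.camera(name): name is "scene" or "top" or "wrist"; returns a dict with "color" (420x560x3 uint8, blue, green, red), "depth" (420x560 float32, m along the optical axis (not along the pixel's ray), 0 where there is no reading), "fov_y" (degrees; the focal length in pixels is half the picture's height over the tangent of half this angle, whatever the lens; pixels are square), "cx", "cy" (the principal point, pixels), "view" (4x4, takes a point from world to camera coordinates). Camera axes: x right, y down, z forward; pixel columns grow to the right and rows downward; lengths in m; the calibration is good to about 2 mm. A picture is of the moment at which its call begins.
- robot.hand_in(): hands the job in; it is judged then, once.
The state is a dict: "time": time; "q": joint angles; "joint_velocities": joint speeds; "joint_torque": joint torques, N m; "position": TCP position; "tool_rot": TCP orientation; "ft_force": force on the tool from outside, world axes, zero at the start; "moment": the same for the moment, N m; "grip_width": finger opening in m; "grip_force": force on a finger pad.
Only numpy, scipy, OpenCV 4.12 (cv2) and the standard library are available. Lean on these libraries where they do the work, as an engineer would, in place of code of your own. Each camera call takes 0.05 s, during which the arm holds its last target. There are 200 camera calls.

## Working session

There is one attempt and no reset: what is moved stays moved. The work goes in short steps, Python scripts to look and compute and a shell command to move; the robot and the scene stay as the last step left them, time stands still between calls to the robot, and variables do not carry over. Pictures are saved under pics/ and viewed, at most 13 in all, crops included, and the job is handed in when it is done.

```bash
ls; mkdir -p pics; python3 - <<'E'
from rig import robot,cams
import cv2,numpy as np
o=robot.get_obs();print(o)
for n in("scene","top"):
    c=cams.camera(n);cv2.imwrite(f"pics/{n}0.png",c["color"]);np.savez(f"{n}0.npz",**c)
    print(n,c["fov_y"],c["cx"],c["cy"],c["view"])
E
```

```text
pics
{'time': 0.0, 'q': array([ 1.15751865e+00,  5.28480380e-01,  1.43392629e+00,  1.85408981e-05,
        1.18135669e+00, -1.78498792e-01]), 'joint_velocities': array([-1.69166818e-03, -1.86906576e-04, -2.04834533e-03,  1.59528229e-03,
        9.14020562e-04,  6.81433641e-05]), 'joint_torque': array([-2.43193521e-03, -4.40031731e+01, -1.76592475e+01,  6.32846332e-02,
        5.81239408e-02, -2.10115841e-04]), 'position': array([0.14507305, 0.60721163, 0.23855522]), 'tool_rot': array([ 1.17123453e-01,  9.93116770e-01, -1.03568734e-03, -3.24677468e-04]), 'ft_force': array([ 0.07878574, -1.04280639,  0.31005669]), 'moment': array([0.00562166, 0.01982404, 0.06863863]), 'grip_force': 0.0, 'grip_width': 0.08696839300504447}
scene 57.688489430811316 278.279741479695 216.66117401412097 [[ 0.45172545 -0.89204307 -0.0142578  -0.3229428 ]
 [-0.59611594 -0.28990241 -0.74873385  0.33897718]
 [ 0.66376947  0.34672143 -0.66271739  0.83427904]
 [ 0.          0.          0.          1.        ]]
top 56.24662854073393 281.35430343451986 212.55303966881468 [[-0.0290518  -0.99916516 -0.02872223 -0.05250284]
 [-0.99648301  0.0312093  -0.07776619  0.5053497 ]
 [ 0.07859767  0.02636197 -0.9965578   1.26397572]
 [ 0.          0.          0.          1.        ]]
```

View pics/top0.png

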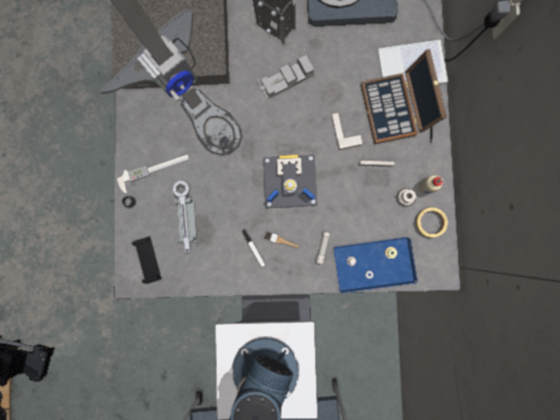

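View pics/scene0.png

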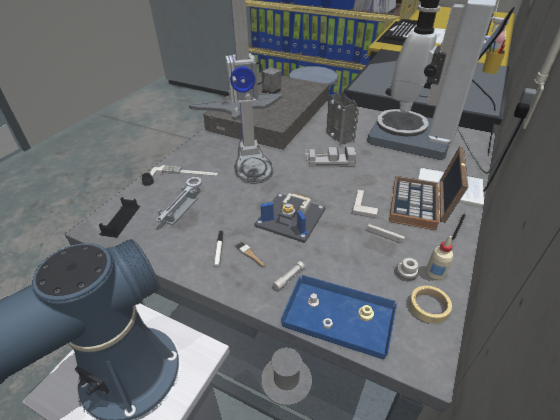

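Top view: candidates for the spanner are the steel ring spanner on the grey rest (ring 181,188, tail ~187,245), the caliper (150,172) and the black empty look-alike rest (147,260). I choose the one on the grey rest. The brass nut in the blue-cheeked fixture is at (290,186); the nuts in the blue tray (391,253) and the one near the bottle are distractors.

```bash
cat > h.py <<'E'
import numpy as np,cv2
from rig import robot,cams
def K(c):
    f=c["color"].shape[0]/2/np.tan(np.radians(float(c["fov_y"]))/2);return f,float(c["cx"]),float(c["cy"])
def w(c,u,v,z=None):
    """world point of pixel, from depth or on plane z"""
    f,cx,cy=K(c);V=c["view"];R=V[:3,:3];C=-R.T@V[:3,3]
    d=R.T@np.array([(u-cx)/f,(v-cy)/f,1.])
    s=c["depth"][int(round(v)),int(round(u))] if z is None else (z-C[2])/d[2]
    return C+s*d
def cloud(c):
    f,cx,cy=K(c);V=c["view"];R=V[:3,:3];C=-R.T@V[:3,3]
    v,u=np.indices(c["depth"].shape);d=np.stack([(u-cx)/f,(v-cy)/f,np.ones(u.shape)],-1)
    return C+(d*c["depth"][...,None])@R
def rect(c,x0,y0,n,mm,z,name=None):
    """orthophoto at plane z: up=+x, left=+y, centred x0,y0; n px, mm per px"""
    f,cx,cy=K(c);r,cc=np.indices((n,n));P=np.stack([x0-(r-n/2)*mm/1e3,y0-(cc-n/2)*mm/1e3,np.full((n,n),z)],-1)
    p=P@c["view"][:3,:3].T+c["view"][:3,3]
    im=cv2.remap(c["color"],(f*p[...,0]/p[...,2]+cx).astype(np.float32),(f*p[...,1]/p[...,2]+cy).astype(np.float32),cv2.INTER_CUBIC)
    if name: cv2.imwrite(name,im)
    return im
def tool():
    o=robot.get_obs();x,y,z,ww=o["tool_rot"]
    from scipy.spatial.transform import Rotation as Q
    return o,Q.from_quat(o["tool_rot"]).as_matrix()
E
python3 - <<'E'
from h import *
c=np.load("top0.npz")
for n,u,v in [("ring",181,188),("rtop",181,183),("shank",184,215),("tail",187,245),("nut",290,186),("cheekL",272,197),("cheekR",308,196),("plateTL",265,156),("plateTR",315,155),("plateBL",264,206),("plateBR",317,205)]:
    print(n,w(c,u,v).round(3))
o,R=tool();print(R.round(3))
a=rect(c,0.50,0.19,400,.75,.035);b=rect(c,0.53,-.06,400,.6,.06)
cv2.imwrite("pics/ortho.png",np.hstack([a,b]))
E
```

```text
ring [ 0.598  0.267 -0.   ]
rtop [0.609 0.255 0.04 ]
shank [0.504 0.246 0.044]
tail [0.407 0.239 0.037]
nut [ 0.583 -0.099  0.069]
cheekL [ 0.549 -0.041  0.074]
cheekR [ 0.551 -0.155  0.052]
plateTL [ 0.697 -0.018  0.   ]
plateTR [ 0.695 -0.185 -0.002]
plateBL [ 0.528 -0.01   0.003]
plateBR [ 0.526 -0.186  0.   ]
[[-0.973  0.233 -0.001]
 [ 0.233  0.973 -0.002]
 [ 0.    -0.002 -1.   ]]
```

View pics/ortho.png

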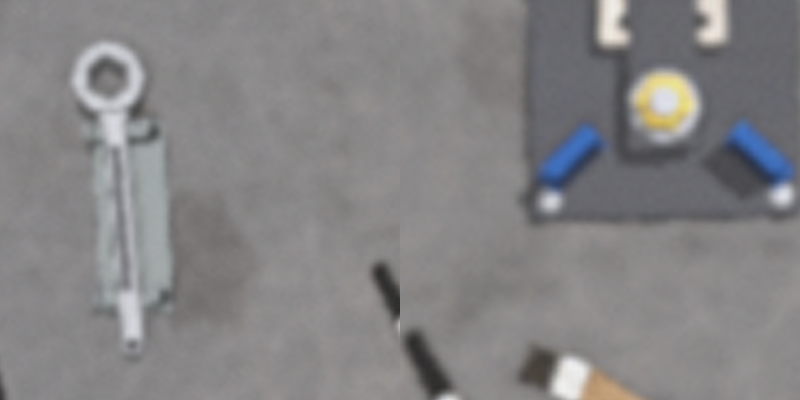

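```bash
python3 -m pendant '[{"jaw":1,"linear":[-3.4,-2.26,0],"twist":0},{"jaw":1,"linear":[-3.4,-2.26,0],"twist":0},{"jaw":1,"linear":[-3.4,-2.26,0],"twist":0},{"jaw":1,"linear":[-3.4,-2.26,0],"twist":0},{"jaw":1,"linear":[-3.4,-2.26,0],"twist":0},{"jaw":1,"linear":[-3.4,-2.26,0],"twist":0},{"jaw":1,"linear":[-3.4,-2.26,0],"twist":0},{"jaw":1,"linear":[-3.4,-2.26,0],"twist":0},{"jaw":1,"linear":[-3.4,-2.26,0],"twist":0},{"jaw":1,"linear":[-3.4,-2.26,0],"twist":0},{"jaw":1,"linear":[-3.4,-2.26,0],"twist":0},{"jaw":1,"linear":[-3.4,-2.26,0],"twist":0}]' 40
python3 -m pendant '[{"jaw":1,"linear":[0,0,0],"twist":-6.1},{"jaw":1,"linear":[0,0,0],"twist":-6.1},{"jaw":1,"linear":[0,0,0],"twist":-6.1},{"jaw":1,"linear":[0,0,0],"twist":0},{"jaw":1,"linear":[0,0,0],"twist":0}]'
python3 - <<'E'
from h import *
o,R=tool();print(o["position"],R.round(3),o["ft_force"])
c=cams.camera("wrist");np.savez("w1.npz",**c);cv2.imwrite("pics/w1.png",c["color"]);print(c["fov_y"],-c["view"][:3,:3].T@c["view"][:3,3],c["view"])
E
```

```text
time: 1.1
position: [0.4799, 0.2474, 0.2393]
tool_rot: [0.117, 0.993, -0.0, -0.0]
ft_force: [1.4, 1.5, 0.1]
grip_width: 0.0872
grip_force: 0.0
time: 1.52
position: [0.4788, 0.249, 0.2392]
tool_rot: [-0.041, 0.999, -0.0, -0.0]
ft_force: [0.7, 0.6, -0.6]
grip_width: 0.087
grip_force: 0.0
[0.47883132 0.24901669 0.23920831] [[-0.997 -0.082 -0.001]
 [-0.082  0.997 -0.   ]
 [ 0.001 -0.    -1.   ]] [ 0.71053182  0.55274596 -0.57570621]
68.48902364108339 [0.40570331 0.2432053  0.38506388] [[-0.08246224  0.99659354  0.00113887 -0.20936017]
 [ 0.96086735  0.07920277  0.26544464 -0.51130274]
 [ 0.26445021  0.02298346 -0.96412543  0.25837185]
 [ 0.          0.          0.          1.        ]]
```

View pics/w1.png

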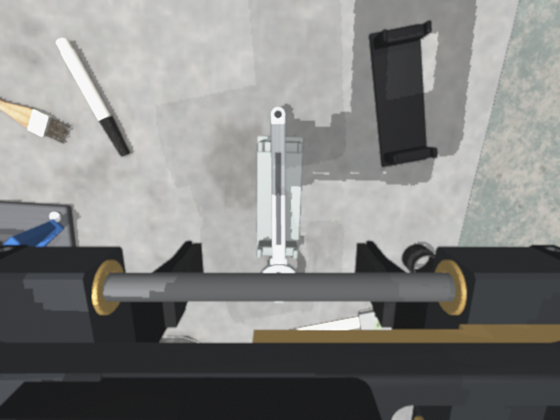

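The close wrist view confirms it: spanner tail (278,107), shank down to the ring (278,270), on the grey rest (258–302, 135–255). The black look-alike rest is at (405,95).

```bash
python3 - <<'E'
from h import *
c=np.load("w1.npz")
for z in(.034,.038):
  print([w(c,u,v,z).round(4)[:2] for u,v in((278,107),(278,114))])
print(w(c,278,112),w(c,262,160),w(c,278,180))
# bar edges: bright columns by row, world at z=.038
im=cv2.cvtColor(c["color"],cv2.COLOR_BGR2GRAY)
for v in(115,122,128):
  print(v,im[v,262:296])
P=cloud(c);m=(abs(P[...,2]-.037)<.006)&(P[...,1]<.27)&(P[...,1]>.22)&(P[...,0]>.38)&(P[...,0]<.54)
for x in np.arange(.385,.54,.012):
  s=m&(abs(P[...,0]-x)<.006)
  if s.sum()>5: print(x.round(3),s.sum(),np.percentile(P[s][:,1],[2,50,98]).round(4),np.median(P[s][:,2]).round(4))
# ring from top cam at z=.042
t=np.load("top0.npz");g=cv2.cvtColor(rect(t,.59,.258,240,.4,.042),cv2.COLOR_BGR2GRAY)
ci=cv2.HoughCircles(cv2.GaussianBlur(g,(0,0),3),cv2.HOUGH_GRADIENT,1,200,param1=60,param2=12,minRadius=56,maxRadius=74);print(ci)
if ci is not None: print(.59-(ci[0,0,1]-120)*.0004,.258-(ci[0,0,0]-120)*.0004)
# nut: yellow/white blob centroid at top z=.0615
r=rect(t,.589,-.099,240,.4,.0615);h=cv2.cvtColor(r,cv2.COLOR_BGR2HSV);k=(h[...,0]>15)&(h[...,0]<40)&(h[...,1]>80)
k=cv2.morphologyEx(k.astype(np.uint8),cv2.MORPH_CLOSE,np.ones((25,25)))
n,l,st,ce=cv2.connectedComponentsWithStats(k);print(st,ce)
for a in ce: print(.589-(a[1]-120)*.0004,-.099-(a[0]-120)*.0004)
E
```

```text
[array([0.3859, 0.2412]), array([0.3931, 0.2417])]
[array([0.3861, 0.2412]), array([0.3932, 0.2418])]
[0.39120383 0.24159952 0.03871265] [0.44703292 0.22656483 0.00578211] [0.46411274 0.24758703 0.04030289]
115 [181 183 183 183 181 179 176 175 197 238 246 238 177 105  83  84  84  82
  90 159 236 244 227 167 129 125 128 129 127 127 124 136 167 183]
122 [180 183 186 185 185 184 183 177 177 227 246 247 245 245 245 245 244 244
 244 245 246 242 220 160 127 126 127 128 127 125 126 126 126 125]
128 [173 178 182 183 185 185 186 179 161 166 182 189 187 187 189 189 188 186
 191 196 198 187 165 135 124 125 127 127 127 126 126 126 127 126]
0.385 50 [0.235  0.2412 0.2469] 0.0388
0.397 170 [0.2335 0.2412 0.2488] 0.0388
0.409 164 [0.235  0.2425 0.2498] 0.0387
0.421 227 [0.2234 0.2443 0.2691] 0.0383
0.433 248 [0.2228 0.2436 0.2684] 0.0385
0.445 153 [0.238  0.2456 0.2529] 0.0389
0.457 148 [0.2389 0.2462 0.254 ] 0.0388
0.469 145 [0.2399 0.2473 0.2551] 0.0387
0.481 143 [0.2407 0.2485 0.2561] 0.0387
0.493 140 [0.2416 0.2494 0.2571] 0.0387
0.505 131 [0.2436 0.2508 0.2582] 0.0387
0.517 125 [0.2447 0.2521 0.2592] 0.039
0.529 125 [0.2456 0.253  0.2603] 0.0388
[[[122.5 116.5  65.4]]]
0.59139997 0.257
[[    0     0   240   240 54655]
 [   79    83    79    78  2945]] [[119.63549538 119.25494465]
 [116.98539898 124.04787776]]
0.5892980221388711 -0.09885419815204464
0.5873808488964346 -0.09779415959252971
```

```bash
python3 -m pendant '[{"jaw":1,"linear":[0,0,4.1],"twist":0},{"jaw":1,"linear":[0,0,4.1],"twist":-0.4},{"jaw":1,"linear":[0,0,4.1],"twist":0},{"jaw":0.6,"linear":[0,0,4.1],"twist":0},{"jaw":0.6,"linear":[0,0,2.1],"twist":0},{"jaw":0.6,"linear":[0,0,1.5],"twist":0},{"jaw":0.5,"linear":[0,0,0.7],"twist":0},{"jaw":0.4,"linear":[0,0,0],"twist":0}]' 50
python3 -m pendant '[{"jaw":0,"linear":[0,0,0],"twist":0},{"jaw":0,"linear":[0,0,0],"twist":0},{"jaw":0,"linear":[0,0,0],"twist":0},{"jaw":0,"linear":[0,0,0],"twist":0},{"jaw":0,"linear":[0,0,0],"twist":0},{"jaw":0,"linear":[0,0,0],"twist":0}]' 50
```

```text
time: 2.23
position: [0.4781, 0.2492, 0.031]
tool_rot: [-0.045, 0.999, -0.0, -0.002]
ft_force: [0.5, 0.2, 1.0]
grip_width: 0.0614
grip_force: 0.0
time: 2.73
position: [0.4794, 0.2492, 0.0332]
tool_rot: [-0.046, 0.999, 0.0, 0.001]
ft_force: [0.0, -0.4, -0.3]
grip_width: 0.0216
grip_force: 0.0
```

```bash
python3 -m pendant '[{"jaw":0,"linear":[0,0,0],"twist":0},{"jaw":0,"linear":[0,0,0],"twist":0},{"jaw":0,"linear":[0,0,0],"twist":0},{"jaw":0,"linear":[0,0,0],"twist":0}]' 50
python3 -m pendant '[{"jaw":0,"linear":[0,0,-1],"twist":0},{"jaw":0,"linear":[0,0,-2],"twist":0},{"jaw":0,"linear":[0,0,-4],"twist":0},{"jaw":0,"linear":[0,0,-4],"twist":0},{"jaw":0,"linear":[0,0,-2],"twist":0},{"jaw":0,"linear":[0,0,0],"twist":0},{"jaw":0,"linear":[0,0,0],"twist":0}]'
python3 - <<'E'
from h import *
for i in range(4):
  c=cams.camera("wrist");o,R=tool();print(o["time"],o["position"].round(4),o["ft_force"].round(2),o["moment"].round(3),o["grip_force"])
print(R.round(4))
np.savez("w2.npz",**c)
P=cloud(c);T=(P-o["position"])@R  # tool coords
m=(abs(T[...,1])<.02)&(T[...,0]>.02)&(T[...,0]<.11)&(abs(T[...,2]+0.0)<.02)
for x in np.arange(.03,.1,.01):
  s=m&(abs(T[...,0]-x)<.005)
  if s.sum()>5: print(x.round(3),s.sum(),np.percentile(T[s][:,1],[2,50,98]).round(4),np.median(T[s][:,2]).round(4))
print('tail x',np.percentile(T[m][:,0],99.5))
E
```

```text
time: 3.07
position: [0.4793, 0.2491, 0.033]
tool_rot: [-0.046, 0.999, 0.0, 0.0]
ft_force: [-1.2, -0.7, 4.7]
grip_width: 0.0153
grip_force: 50.0
time: 3.65
position: [0.4789, 0.2492, 0.1632]
tool_rot: [-0.046, 0.999, 0.0, 0.001]
ft_force: [-1.1, 0.1, -3.8]
grip_width: 0.0153
grip_force: 50.0
3.7 [0.4777 0.2489 0.1617] [-0.47 -0.33 -3.08] [0.016 0.148 0.01 ] 49.988342095166445
3.75 [0.4772 0.2487 0.1608] [-1.12 -0.04 -4.02] [0.007 0.168 0.012] 49.9882666580379
3.8 [0.4771 0.2486 0.1604] [-0.41  0.23 -3.48] [0.037 0.106 0.039] 49.98832834884524
3.85 [0.4773 0.2487 0.1603] [ 0.74 -0.39 -2.95] [-0.047  0.176  0.019] 49.988321866840124
[[-9.958e-01 -9.140e-02 -5.100e-03]
 [-9.140e-02  9.958e-01 -1.400e-03]
 [ 5.200e-03 -9.000e-04 -1.000e+00]]
0.03 656 [-0.0072  0.0005  0.0081] -0.0062
0.04 706 [-0.0075  0.0002  0.0079] -0.0064
0.05 756 [-0.0074  0.0005  0.0083] -0.0064
0.06 770 [-0.0072  0.0004  0.0081] -0.0066
0.07 851 [-0.0071  0.0004  0.008 ] -0.0067
0.08 891 [-0.0073  0.0004  0.0082] -0.0069
0.09 688 [-0.0065  0.0004  0.0076] -0.0072
tail x 0.0930428820081869
```

```bash
python3 - <<'E'
from h import *
c=np.load("top0.npz");P=cloud(c)
for z in(.1,.05):
  m=(P[...,2]>z)&(P[...,0]>.4)&(P[...,0]<.9)&(abs(P[...,1])<.35)
  g={}
  for p in P[m]: k=(round(p[0]*20)/20,round(p[1]*20)/20);g[k]=max(g.get(k,0),p[2])
  print(z,sorted((tuple(map(float,k)),round(float(v),2)) for k,v in g.items()))
E
```

```text
0.1 [((0.4, -0.1), 1.3), ((0.75, 0.2), 0.34), ((0.8, 0.15), 0.36), ((0.8, 0.2), 0.36), ((0.8, 0.25), 0.37), ((0.85, 0.15), 0.37), ((0.85, 0.2), 0.63), ((0.85, 0.25), 0.6), ((0.9, 0.15), 0.37), ((0.9, 0.2), 0.59), ((0.9, 0.25), 0.37)]
0.05 [((0.4, -0.1), 1.3), ((0.55, -0.15), 0.08), ((0.55, -0.1), 0.06), ((0.55, -0.05), 0.08), ((0.6, -0.1), 0.07), ((0.65, -0.1), 0.05), ((0.75, 0.2), 0.34), ((0.8, 0.15), 0.36), ((0.8, 0.2), 0.36), ((0.8, 0.25), 0.37), ((0.85, 0.15), 0.37), ((0.85, 0.2), 0.63), ((0.85, 0.25), 0.6), ((0.9, 0.15), 0.37), ((0.9, 0.2), 0.59), ((0.9, 0.25), 0.37)]
```

```bash
python3 -m pendant '[{"jaw":0,"linear":[-0.74,-3.3,-0.87],"twist":0},{"jaw":0,"linear":[-0.74,-3.3,-0.87],"twist":0},{"jaw":0,"linear":[-0.74,-3.3,-0.87],"twist":0},{"jaw":0,"linear":[-0.74,-3.3,-0.87],"twist":0},{"jaw":0,"linear":[-0.74,-3.3,-0.87],"twist":0},{"jaw":0,"linear":[-0.74,-3.3,-0.87],"twist":0},{"jaw":0,"linear":[-0.74,-3.3,-0.87],"twist":0},{"jaw":0,"linear":[-0.74,-3.3,-0.87],"twist":0},{"jaw":0,"linear":[0,0,0],"twist":0},{"jaw":0,"linear":[0,0,0],"twist":0}]'
python3 - <<'E'
from h import *
c=cams.camera("wrist");o,R=tool();print(o["position"].round(4),o["ft_force"].round(2))
np.savez("w3.npz",**c)
a=rect(c,.575,-.10,500,.3,.0615)
cv2.imwrite("pics/w3.png",a)
E
```

```text
time: 4.68
position: [0.5624, -0.0103, 0.2308]
tool_rot: [-0.044, 0.999, 0.0, -0.001]
ft_force: [-1.2, -0.5, -3.5]
grip_width: 0.0154
grip_force: 50.0
[ 0.5612 -0.0088  0.2304] [-0.35  0.43 -3.13]
```

View pics/w3.png

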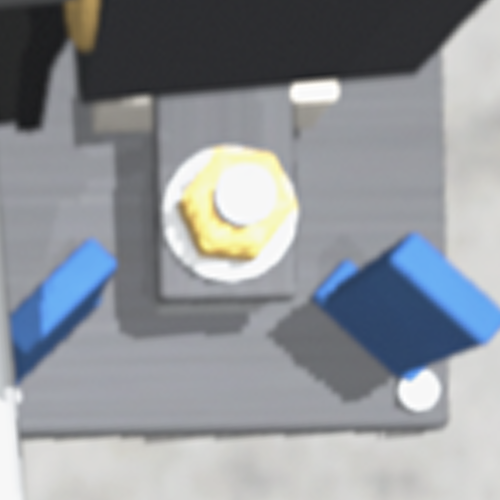

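```bash
cat > fit.py <<'E'
from h import *
from scipy.optimize import differential_evolution
def fit(c,x0,y0,S=6):
    f,cx,cy=K(c);V=c["view"]
    pr=lambda P:(lambda q:np.c_[f*q[:,0]/q[:,2]+cx,f*q[:,1]/q[:,2]+cy])(P@V[:3,:3].T+V[:3,3])
    u0,v0=pr(np.array([[x0,y0,.055]]))[0];r=40;u0,v0=int(u0)-r,int(v0)-r
    im=cv2.resize(c["color"][v0:v0+2*r,u0:u0+2*r],None,fx=S,fy=S,interpolation=cv2.INTER_CUBIC)
    h=cv2.cvtColor(im,cv2.COLOR_BGR2HSV);k=((h[...,0]>14)&(h[...,0]<40)&(h[...,1]>70)).astype(np.uint8)
    k=cv2.morphologyEx(k,cv2.MORPH_OPEN,np.ones((9,9)))
    n,l,st,_=cv2.connectedComponentsWithStats(k);k=(l==1+st[1:,4].argmax()).astype(np.uint8)
    hull=cv2.convexHull(np.argwhere(k)[:,::-1].astype(np.int32));M=np.zeros_like(k);cv2.fillConvexPoly(M,hull,1)
    def sil(p):
        a=np.radians(p[2])+np.arange(6)*np.pi/3;H=lambda R,z:np.c_[p[0]+R*np.cos(a),p[1]+R*np.sin(a),0*a+z]
        b=np.arange(24)*np.pi/12
        T=np.c_[p[0]+.0142*np.cos(b),p[1]+.0142*np.sin(b),0*b+.0615]
        q=(pr(np.r_[H(.01732,.048),H(.01732,.0585),T])-[u0,v0]+.5)*S-.5
        D=np.zeros_like(M);cv2.fillConvexPoly(D,cv2.convexHull(q.astype(np.float32)).round().astype(np.int32),1);return D
    e=lambda p:1-(sil(p)&M).sum()/max(1,(sil(p)|M).sum())
    R=differential_evolution(e,[(x0-.012,x0+.012),(y0-.012,y0+.012),(0,60)],seed=1,popsize=20,maxiter=80)
    im[cv2.morphologyEx(sil(R.x),cv2.MORPH_GRADIENT,np.ones((3,3)))>0]=(0,0,255)
    im[cv2.morphologyEx(M,cv2.MORPH_GRADIENT,np.ones((3,3)))>0]=(255,0,0)
    return R.x,R.fun,[(a,round(e([R.x[0],R.x[1],a]),4)) for a in range(0,60,5)],im
E
python3 - <<'E'
from fit import *
c=np.load("w3.npz");x,e,l,im=fit(c,.588,-.098);print(x,e,l);cv2.imwrite("pics/fit.png",im)
P=cloud(c);print("nut top pts",[ (w(c,*uv).round(4)) for uv in ()])
m=(abs(P[...,0]-.588)<.025)&(abs(P[...,1]+.098)<.025)&(P[...,2]>.04)
print(np.histogram(P[m][:,2],np.arange(.04,.075,.002)))
s=m&(P[...,2]>.065);print("stud",P[s].mean(0))
r=rect(np.load("top0.npz"),.588,-.098,300,.3,.012)
E
```

```text
[ 0.58923412 -0.09412817 30.15785496] 0.6943322089187085 [(0, np.float64(0.7049)), (5, np.float64(0.705)), (10, np.float64(0.7042)), (15, np.float64(0.7031)), (20, np.float64(0.6997)), (25, np.float64(0.6964)), (30, np.float64(0.6948)), (35, np.float64(0.6954)), (40, np.float64(0.6966)), (45, np.float64(0.6979)), (50, np.float64(0.7008)), (55, np.float64(0.7032))]
nut top pts []
(array([ 31,  49, 421, 220, 252,  17,  18,  16,  20,  63, 198, 176,  16,
       153,  58,   1,   0]), array([0.04 , 0.042, 0.044, 0.046, 0.048, 0.05 , 0.052, 0.054, 0.056,
       0.058, 0.06 , 0.062, 0.064, 0.066, 0.068, 0.07 , 0.072, 0.074]))
stud [ 0.57992828 -0.0938219   0.15658138]
```

View pics/fit.png

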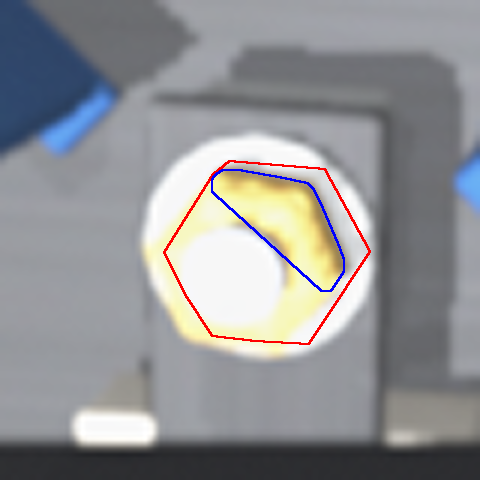

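The mask caught only the dark side of the brass: the nut spans about (150–345,165–355) in this crop. I'll lower the saturation threshold.

```bash
sed -i 's/h\[...,1\]>70/h[...,1]>28/' fit.py; python3 - <<'E'
from fit import *
c=np.load("w3.npz");x,e,l,im=fit(c,.588,-.098);print(x,e,l);cv2.imwrite("pics/fit2.png",im)
P=cloud(c)
m=(abs(P[...,0]-.588)<.025)&(abs(P[...,1]+.098)<.025)
s=m&(P[...,2]>.064)&(P[...,2]<.072);print("stud",P[s].mean(0),(P[s].min(0)+P[s].max(0))/2)
# plate edges from cloud z~.012 & block
s=(abs(P[...,2]-.012)<.004)&(abs(P[...,1]+.1)<.12)&(P[...,0]>.48);print("plate",P[s].min(0),P[s].max(0))
E
```

```text
[ 0.59143792 -0.09775041 22.43878813] 0.04735101667487507 [(0, np.float64(0.1199)), (5, np.float64(0.1093)), (10, np.float64(0.0914)), (15, np.float64(0.0712)), (20, np.float64(0.0512)), (25, np.float64(0.0563)), (30, np.float64(0.0656)), (35, np.float64(0.0864)), (40, np.float64(0.105)), (45, np.float64(0.1182)), (50, np.float64(0.1243)), (55, np.float64(0.1265))]
stud [ 0.58994984 -0.09680047  0.06744522] [ 0.59040346 -0.09448827  0.06712847]
plate [ 0.52462927 -0.18258641  0.0081714 ] [ 0.66040135 -0.02453983  0.01598346]
```

View pics/fit2.png

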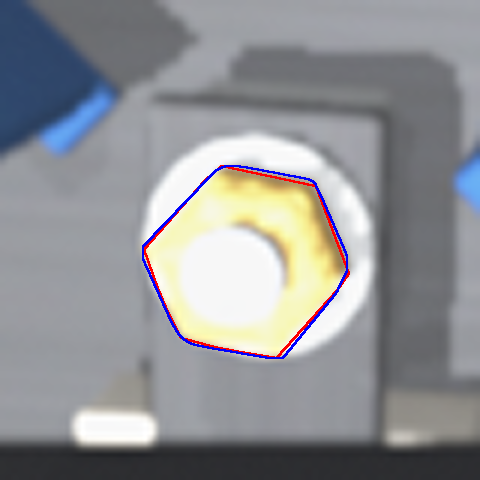

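```bash
python3 -m pendant '[{"jaw":0,"linear":[2.19,-3.14,0],"twist":0},{"jaw":0,"linear":[2.19,-3.14,0],"twist":0},{"jaw":0,"linear":[2.19,-3.14,0],"twist":0},{"jaw":0,"linear":[2.19,-3.14,0],"twist":0},{"jaw":0,"linear":[0,0,0],"twist":-5.73},{"jaw":0,"linear":[0,0,3],"twist":-5.73},{"jaw":0,"linear":[0,0,4],"twist":-5.73},{"jaw":0,"linear":[0,0,4],"twist":0},{"jaw":0,"linear":[0,0,3],"twist":0},{"jaw":0,"linear":[0,0,0],"twist":0},{"jaw":0,"linear":[0,0,0],"twist":0},{"jaw":0,"linear":[0,0,0],"twist":0}]'
cat > st.py <<'E'
from h import *
import sys
N=np.array([float(v) for v in open("nut.txt").read().split()])
F=[];M=[];p=[]
for i in range(int(sys.argv[1]) if len(sys.argv)>1 else 1):
    c=cams.camera("wrist");o,R=tool();F.append(o["ft_force"]);M.append(o["moment"]);p.append(o["position"])
F,M,p=np.mean(F,0),np.mean(M,0),np.mean(p,0);r=p[:2]-N[:2]
print("t",o["time"],"pos",p.round(4),"F",F.round(2),"M",M.round(3),"grip",round(o["grip_width"],4))
tq=M[2]+r[0]*F[1]-r[1]*F[0]
h=np.degrees(np.arctan2(R[1,0],R[0,0]))%360-180
print("h(tool)",h.round(2),"h(pos)",round(np.degrees(np.arctan2(r[1],r[0]))%360-180,2),"rad mm",round(np.hypot(*r)*1e3,2),"torque z nut",tq.round(3),"Ft*r",round(r[0]*F[1]-r[1]*F[0],3),"tilt x",R[2,0].round(4),"tilt y",R[2,1].round(4))
ring=p+R@[-.115,.0003,.0035];e=R.T@np.r_[N-ring[:2],0];print("ring",ring.round(4),"err tool x,y mm",(e[:2]*1e3).round(2))
np.savez("last.npz",R=R,p=p,**{k:c[k] for k in c})
E
echo .5914 -.0978 > nut.txt; python3 st.py 3
```

```text
time: 5.73
position: [0.4872, -0.1409, 0.0929]
tool_rot: [-0.195, 0.981, -0.0, 0.0]
ft_force: [0.4, 0.1, -2.5]
grip_width: 0.0155
grip_force: 50.0
t 5.8833 pos [ 0.4879 -0.1416  0.094 ] F [ 0.07 -0.23 -2.99] M [-0.017  0.158 -0.022] grip 0.0154
h(tool) 22.48 h(pos) 22.94 rad mm 112.41 torque z nut 0.005 Ft*r 0.027 tilt x -0.0029 tilt y -0.0036
ring [ 0.594  -0.0974  0.0909] err tool x,y mm [2.61 0.63]
```

```bash
python3 -m pendant '[{"jaw":0,"linear":[0.26,0.06,1.0],"twist":0},{"jaw":0,"linear":[0,0,1.2],"twist":0},{"jaw":0,"linear":[0,0,0],"twist":0},{"jaw":0,"linear":[0,0,0],"twist":0}]'; python3 st.py 2;  python3 -m pendant '[{"jaw":0,"linear":[0,0,0.4],"twist":0},{"jaw":0,"linear":[0,0,0.4],"twist":0},{"jaw":0,"linear":[0,0,0],"twist":0}]'; python3 st.py 2
```

```text
time: 6.22
position: [0.4842, -0.142, 0.0712]
tool_rot: [-0.195, 0.981, -0.0, 0.001]
ft_force: [0.4, 0.4, -2.7]
grip_width: 0.0151
grip_force: 50.0
t 6.3167 pos [ 0.4846 -0.1422  0.0714] F [ 0.67 -0.2  -3.15] M [ 0.021  0.158 -0.023] grip 0.0152
h(tool) 22.44 h(pos) 22.58 rad mm 115.69 torque z nut 0.028 Ft*r 0.051 tilt x -0.0016 tilt y -0.002
ring [ 0.5908 -0.098   0.068 ] err tool x,y mm [-0.68 -0.02]
time: 6.57
position: [0.4844, -0.142, 0.062]
tool_rot: [-0.194, 0.981, -0.0, 0.001]
ft_force: [1.2, 0.4, -2.0]
grip_width: 0.0151
grip_force: 50.0
t 6.6667 pos [ 0.4844 -0.142   0.0622] F [ 0.71  0.86 -2.19] M [ 0.181 -0.171  0.001] grip 0.0153
h(tool) 22.43 h(pos) 22.42 rad mm 115.79 torque z nut -0.059 Ft*r -0.061 tilt x -0.0009 tilt y -0.0007
ring [ 0.5906 -0.0978  0.0588] err tool x,y mm [-0.78 -0.31]
```

```bash
python3 -m pendant '[{"jaw":0,"linear":[-0.07,-0.02,0],"twist":0},{"jaw":0,"linear":[0,0,0.2],"twist":0},{"jaw":0,"linear":[0,0,0],"twist":0}]'; python3 st.py 2;  python3 -m pendant '[{"jaw":0,"linear":[0,0,0.3],"twist":0},{"jaw":0,"linear":[0,0,0],"twist":0}]'; python3 st.py 2
```

```text
time: 6.92
position: [0.4849, -0.1416, 0.0599]
tool_rot: [-0.195, 0.981, -0.0, 0.0]
ft_force: [2.5, 1.1, -4.2]
grip_width: 0.0155
grip_force: 50.0
t 7.0167 pos [ 0.4849 -0.1417  0.06  ] F [ 2.4   1.57 -3.17] M [ 0.308 -0.274  0.135] grip 0.0151
h(tool) 22.45 h(pos) 22.38 rad mm 115.21 torque z nut 0.073 Ft*r -0.062 tilt x -0.0005 tilt y -0.0002
ring [ 0.591  -0.0975  0.0566] err tool x,y mm [-0.21 -0.44]
time: 7.18
position: [0.4849, -0.1417, 0.0569]
tool_rot: [-0.195, 0.981, -0.0, 0.0]
ft_force: [2.7, 1.9, -2.9]
grip_width: 0.0152
grip_force: 50.0
t 7.2833 pos [ 0.4849 -0.1418  0.057 ] F [ 3.13  1.74 -2.46] M [ 0.406 -0.417  0.124] grip 0.0154
h(tool) 22.44 h(pos) 22.44 rad mm 115.23 torque z nut 0.076 Ft*r -0.048 tilt x -0.0006 tilt y -0.0004
ring [ 0.5911 -0.0976  0.0536] err tool x,y mm [-0.23 -0.3 ]
```

```bash
python3 -m pendant '[{"jaw":0,"linear":[-0.06,0,0.1],"twist":0},{"jaw":0,"linear":[0,0,0.2],"twist":0},{"jaw":0,"linear":[0,0,0.1],"twist":0},{"jaw":0,"linear":[0,0,0],"twist":0}]'; python3 st.py 2;  python3 -m pendant '[{"jaw":0,"linear":[0,0,0.15],"twist":0},{"jaw":0,"linear":[0,0,0],"twist":0}]'; python3 st.py 2
```

```text
time: 7.62
position: [0.4849, -0.1415, 0.0529]
tool_rot: [-0.195, 0.981, 0.0, -0.0]
ft_force: [2.1, 1.1, -1.5]
grip_width: 0.0154
grip_force: 50.0
t 7.7167 pos [ 0.4849 -0.1415  0.053 ] F [ 2.04  1.75 -2.62] M [ 0.26  -0.207  0.088] grip 0.0151
h(tool) 22.43 h(pos) 22.32 rad mm 115.12 torque z nut -0.009 Ft*r -0.097 tilt x 0.0003 tilt y 0.0003
ring [ 0.5911 -0.0974  0.0495] err tool x,y mm [-0.12 -0.52]
time: 7.88
position: [0.4849, -0.1415, 0.0515]
tool_rot: [-0.195, 0.981, 0.0, -0.0]
ft_force: [2.1, 0.9, -1.9]
grip_width: 0.0153
grip_force: 50.0
t 7.9833 pos [ 0.4849 -0.1415  0.0516] F [ 1.44  1.63 -2.08] M [ 0.24 -0.14  0.05] grip 0.0154
h(tool) 22.44 h(pos) 22.31 rad mm 115.12 torque z nut -0.061 Ft*r -0.111 tilt x 0.0003 tilt y 0.0002
ring [ 0.5911 -0.0973  0.048 ] err tool x,y mm [-0.12 -0.56]
```

```bash
echo .5914 -.0975 > nut.txt; python3 -m pendant '[{"jaw":0,"linear":[-0.02,0.5,0],"twist":2.5},{"jaw":0,"linear":[-0.03,0.8,0],"twist":4},{"jaw":0,"linear":[-0.03,0.8,0],"twist":4},{"jaw":0,"linear":[-0.03,0.8,0],"twist":4}]'; python3 st.py 2
```

```text
time: 8.32
position: [0.4777, -0.1137, 0.0517]
tool_rot: [-0.068, 0.998, -0.0, 0.0]
ft_force: [1.6, -0.2, -2.9]
grip_width: 0.0151
grip_force: 50.1
t 8.4167 pos [ 0.4775 -0.1127  0.0518] F [ 1.16  0.64 -2.36] M [ 0.013 -0.113 -0.006] grip 0.0151
h(tool) 8.0 h(pos) 7.61 rad mm 114.88 torque z nut -0.062 Ft*r -0.055 tilt x -0.0002 tilt y -0.0003
ring [ 0.5914 -0.0964  0.0483] err tool x,y mm [ 0.12 -1.09]
```

```bash
python3 -m pendant '[{"jaw":0,"linear":[-0.044,1.0,0],"twist":5},{"jaw":0,"linear":[-0.044,1.0,0],"twist":5},{"jaw":0,"linear":[-0.044,1.0,0],"twist":5},{"jaw":0,"linear":[-0.044,1.0,0],"twist":5},{"jaw":0,"linear":[0,0,0],"twist":0}]'; python3 st.py 2; python3 -m pendant '[{"jaw":0,"linear":[-0.044,1.0,0],"twist":5},{"jaw":0,"linear":[-0.044,1.0,0],"twist":5},{"jaw":0,"linear":[-0.044,1.0,0],"twist":5},{"jaw":0,"linear":[-0.044,1.0,0],"twist":5},{"jaw":0,"linear":[0,0,0],"twist":0}]'; python3 st.py 2
```

```text
time: 8.83
position: [0.4792, -0.0732, 0.0517]
tool_rot: [0.104, 0.995, -0.0, -0.0]
ft_force: [0.3, -0.1, -2.4]
grip_width: 0.0154
grip_force: 50.0
t 8.9333 pos [ 0.4791 -0.0739  0.0517] F [ 0.58 -0.1  -2.83] M [ 0.036 -0.064  0.06 ] grip 0.015
h(tool) -11.85 h(pos) -11.87 rad mm 114.8 torque z nut 0.058 Ft*r -0.002 tilt x 0.0004 tilt y -0.0002
ring [ 0.5917 -0.0972  0.0481] err tool x,y mm [ 0.2  -0.35]
time: 9.35
position: [0.4942, -0.0365, 0.0516]
tool_rot: [0.275, 0.961, -0.0, -0.0]
ft_force: [-0.3, 0.1, -2.5]
grip_width: 0.0155
grip_force: 50.0
t 9.45 pos [ 0.4939 -0.0372  0.0516] F [-0.4   0.02 -3.12] M [ 0.05  -0.03   0.045] grip 0.0153
h(tool) -31.84 h(pos) -31.74 rad mm 114.68 torque z nut 0.068 Ft*r 0.022 tilt x 0.0005 tilt y -0.0004
ring [ 0.5917 -0.0976  0.048 ] err tool x,y mm [ 0.31 -0.1 ]
```

```bash
python3 -m pendant '[{"jaw":0,"linear":[0,-0.4,0],"twist":-2},{"jaw":0,"linear":[0,0,-0.8],"twist":0},{"jaw":0,"linear":[0,0,-1.2],"twist":0},{"jaw":0,"linear":[0,0,-2.5],"twist":0},{"jaw":0,"linear":[0,0,-4],"twist":0},{"jaw":0,"linear":[-2.2,2.2,-2.5],"twist":0},{"jaw":0,"linear":[-2.2,2.2,-2.5],"twist":0},{"jaw":0,"linear":[-2.2,2.2,-2],"twist":0},{"jaw":0,"linear":[-2.2,2.2,0],"twist":0},{"jaw":0,"linear":[0,0,0],"twist":0},{"jaw":0,"linear":[0,0,0],"twist":0}]'; python3 st.py 2; python3 - <<'E'
from fit import *
c=np.load("last.npz");x,e,l,im=fit(c,.5914,-.0975);print(x,e);cv2.imwrite("pics/fit3.png",im)
P=cloud(c);T=(P-c["p"])@c["R"]
m=(abs(T[...,1])<.02)&(T[...,0]>.02)&(T[...,0]<.11)&(abs(T[...,2]+0.0)<.02)
for x in (.03,.05,.07,.085):
  s=m&(abs(T[...,0]-x)<.005);print(x,np.percentile(T[s][:,1],[2,50,98]).round(4),np.median(T[s][:,2]).round(4))
print('tail x',np.percentile(T[m][:,0],99.5))
E
```

```text
time: 10.37
position: [0.6124, -0.0083, 0.2068]
tool_rot: [0.259, 0.966, -0.0, -0.0]
ft_force: [-0.8, -0.5, -3.1]
grip_width: 0.015
grip_force: 50.0
t 10.4667 pos [ 0.6102 -0.0083  0.2058] F [-0.74 -0.45 -3.95] M [ 0.049  0.16  -0.013] grip 0.0154
h(tool) -30.06 h(pos) -101.88 rad mm 91.18 torque z nut 0.045 Ft*r 0.057 tilt x 0.0046 tilt y -0.0018
ring [ 0.7098 -0.0656  0.2018] err tool x,y mm [ 86.52 -86.92]
[ 0.59046948 -0.09781399 31.52968978] 0.05418494152046782
0.03 [-0.0074  0.0002  0.0079] -0.0062
0.05 [-0.0076  0.0002  0.008 ] -0.0065
0.07 [-0.0074  0.0002  0.0077] -0.0068
0.085 [-0.0072  0.0001  0.0075] -0.0072
tail x 0.09259015674443564
```

View pics/fit3.png

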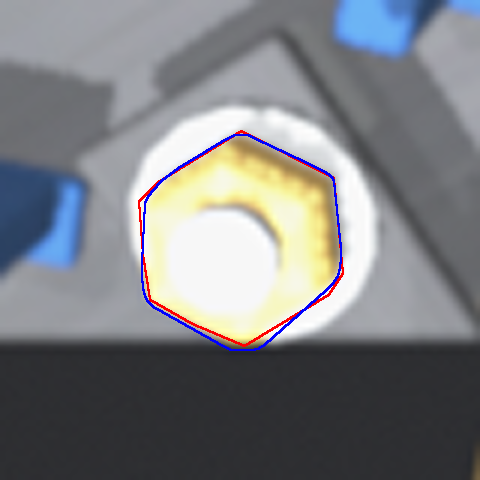

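```bash
python3 -m pendant '[{"jaw":0,"linear":[0.53,-3.77,0],"twist":0},{"jaw":0,"linear":[0.53,-3.77,0],"twist":0},{"jaw":0,"linear":[0.53,-3.77,0],"twist":0},{"jaw":0,"linear":[0.53,-3.77,0],"twist":0},{"jaw":0,"linear":[0.53,-3.77,0],"twist":0},{"jaw":0,"linear":[0,0,0],"twist":-6.84},{"jaw":0,"linear":[0,0,0],"twist":-6.84},{"jaw":0,"linear":[0,0,0],"twist":-6.84},{"jaw":0,"linear":[0,0,0],"twist":-6.84},{"jaw":0,"linear":[0,0,0],"twist":-6.84}]'; python3 -m pendant '[{"jaw":0,"linear":[0,0,0],"twist":-6.84},{"jaw":0,"linear":[0,0,1],"twist":-6.84},{"jaw":0,"linear":[0,0,3],"twist":-6.84},{"jaw":0,"linear":[0,0,4],"twist":-6.84},{"jaw":0,"linear":[0,0,3],"twist":0},{"jaw":0,"linear":[0,0,0],"twist":0},{"jaw":0,"linear":[0,0,0],"twist":0}]';python3 st.py 3; python3 -c "
from h import *;print(robot.get_obs()['q'])"
```

```text
time: 11.3
position: [0.4923, -0.1579, 0.2061]
tool_rot: [-0.038, 0.999, 0.001, -0.002]
ft_force: [0.4, -1.2, -3.1]
grip_width: 0.0153
grip_force: 50.0
time: 11.88
position: [0.4923, -0.1572, 0.0954]
tool_rot: [-0.271, 0.963, 0.002, -0.002]
ft_force: [0.1, 0.1, -3.3]
grip_width: 0.0151
grip_force: 50.0
t 12.0333 pos [ 0.4951 -0.1585  0.0979] F [ 0.48  0.04 -3.3 ] M [-0.019  0.144 -0.008] grip 0.0149
h(tool) 31.48 h(pos) 32.35 rad mm 114.05 torque z nut 0.018 Ft*r 0.025 tilt x -0.0018 tilt y -0.0034
ring [ 0.593  -0.0982  0.0946] err tool x,y mm [0.97 1.46]
[-5.24809853e-01  6.07391290e-01  1.81556627e+00 -1.16416749e-04
  7.14804011e-01 -2.64485780e+00]
```

```bash
python3 -m pendant '[{"jaw":0,"linear":[0.06,0.12,1.2],"twist":0},{"jaw":0,"linear":[0,0,1.4],"twist":0},{"jaw":0,"linear":[0,0,0],"twist":0},{"jaw":0,"linear":[0,0,0],"twist":0}]'; python3 st.py 2
```

```text
time: 12.37
position: [0.4942, -0.1576, 0.072]
tool_rot: [-0.271, 0.962, -0.001, 0.001]
ft_force: [0.2, 0.0, -2.3]
grip_width: 0.0156
grip_force: 50.0
t 12.4667 pos [ 0.4946 -0.1578  0.0722] F [-0.43  0.32 -3.67] M [-0.028  0.144 -0.008] grip 0.0152
h(tool) 31.5 h(pos) 31.92 rad mm 114.04 torque z nut -0.065 Ft*r -0.057 tilt x -0.0015 tilt y -0.0027
ring [ 0.5925 -0.0975  0.0689] err tool x,y mm [0.97 0.54]
```

```bash
python3 -m pendant '[{"jaw":0,"linear":[0.09,0.05,0.3],"twist":0},{"jaw":0,"linear":[0,0,0.4],"twist":0},{"jaw":0,"linear":[0,0,0],"twist":0}]'; python3 st.py 2;python3 -m pendant '[{"jaw":0,"linear":[0,0,0.3],"twist":0},{"jaw":0,"linear":[0,0,0.2],"twist":0},{"jaw":0,"linear":[0,0,0],"twist":0}]'; python3 st.py 2
```

```text
time: 12.72
position: [0.4926, -0.1573, 0.0635]
tool_rot: [-0.271, 0.962, 0.0, 0.0]
ft_force: [0.0, 1.6, -2.4]
grip_width: 0.0156
grip_force: 50.0
t 12.8167 pos [ 0.4927 -0.1573  0.0636] F [ 0.35 -0.23 -2.89] M [0.043 0.104 0.026] grip 0.0152
h(tool) 31.49 h(pos) 31.18 rad mm 115.42 torque z nut 0.069 Ft*r 0.043 tilt x -0.0 tilt y 0.0001
ring [ 0.5906 -0.0969  0.0601] err tool x,y mm [-0.42 -0.93]
time: 13.07
position: [0.4928, -0.1572, 0.0582]
tool_rot: [-0.271, 0.962, 0.0, 0.0]
ft_force: [2.0, 0.9, -3.0]
grip_width: 0.0152
grip_force: 50.0
t 13.1667 pos [ 0.4928 -0.1573  0.0584] F [ 1.    1.23 -3.25] M [ 0.116 -0.037  0.03 ] grip 0.0155
h(tool) 31.5 h(pos) 31.24 rad mm 115.27 torque z nut -0.031 Ft*r -0.061 tilt x -0.0002 tilt y -0.0001
ring [ 0.5907 -0.0969  0.055 ] err tool x,y mm [-0.27 -0.82]
```

Engaging without force. Down to the washer, then begin the second stroke.

```bash
python3 -m pendant '[{"jaw":0,"linear":[-0.04,-0.04,0.3],"twist":0},{"jaw":0,"linear":[0,0,0.3],"twist":0},{"jaw":0,"linear":[0,0,0.05],"twist":0},{"jaw":0,"linear":[0,0,0],"twist":0}]'; python3 st.py 2;python3 -m pendant '[{"jaw":0,"linear":[-0.02,0.6,0],"twist":3},{"jaw":0,"linear":[-0.03,0.8,0],"twist":4},{"jaw":0,"linear":[-0.03,0.8,0],"twist":4},{"jaw":0,"linear":[-0.03,0.8,0],"twist":4},{"jaw":0,"linear":[-0.03,0.8,0],"twist":4},{"jaw":0,"linear":[-0.03,0.8,0],"twist":4},{"jaw":0,"linear":[0,0,0],"twist":0},{"jaw":0,"linear":[0,0,0],"twist":0}]'; python3 st.py 4
```

```text
time: 13.5
position: [0.4931, -0.1574, 0.0519]
tool_rot: [-0.271, 0.962, 0.0, -0.0]
ft_force: [-0.7, 0.9, -2.8]
grip_width: 0.0156
grip_force: 50.0
t 13.6 pos [ 0.4931 -0.1574  0.052 ] F [ 0.52  0.48 -2.25] M [0.079 0.048 0.007] grip 0.0151
h(tool) 31.5 h(pos) 31.37 rad mm 115.11 torque z nut -0.01 Ft*r -0.017 tilt x 0.0002 tilt y 0.0002
ring [ 0.591  -0.0971  0.0485] err tool x,y mm [-0.12 -0.55]
time: 14.27
position: [0.4778, -0.1144, 0.0523]
tool_rot: [-0.075, 0.997, -0.0, 0.0]
ft_force: [0.5, 0.4, -2.5]
grip_width: 0.0155
grip_force: 50.0
t 14.4667 pos [ 0.4778 -0.1147  0.0522] F [ 0.62  1.36 -2.67] M [ 0.159 -0.033  0.082] grip 0.0151
h(tool) 8.54 h(pos) 8.61 rad mm 114.85 torque z nut -0.063 Ft*r -0.144 tilt x -0.0002 tilt y -0.0001
ring [ 0.5915 -0.0973  0.0487] err tool x,y mm [ 0.15 -0.15]
```

```bash
python3 -m pendant '[{"jaw":0,"linear":[-0.03,0.8,0],"twist":4},{"jaw":0,"linear":[-0.03,0.8,0],"twist":4},{"jaw":0,"linear":[-0.03,0.8,0],"twist":4},{"jaw":0,"linear":[-0.03,0.8,0],"twist":4},{"jaw":0,"linear":[0,0,0],"twist":0},{"jaw":0,"linear":[0,0,0],"twist":0}]'; python3 st.py 6; python3 -m pendant '[{"jaw":0,"linear":[-0.01,0.4,0],"twist":2},{"jaw":0,"linear":[-0.01,0.4,0],"twist":2},{"jaw":0,"linear":[0,0,0],"twist":0},{"jaw":0,"linear":[0,0,0],"twist":0}]'; python3 st.py 6
```

```text
time: 14.97
position: [0.4776, -0.0827, 0.0522]
tool_rot: [0.064, 0.998, -0.0, -0.0]
ft_force: [-0.4, 0.0, -2.7]
grip_width: 0.0152
grip_force: 50.0
t 15.2667 pos [ 0.4775 -0.0829  0.0521] F [ 0.51  0.18 -2.76] M [ 0.109 -0.003  0.112] grip 0.0149
h(tool) -7.49 h(pos) -7.32 rad mm 114.82 torque z nut 0.084 Ft*r -0.028 tilt x -0.0 tilt y -0.0
ring [ 0.5916 -0.0976  0.0486] err tool x,y mm [0.18 0.05]
time: 15.6
position: [0.4789, -0.0748, 0.0522]
tool_rot: [0.1, 0.995, -0.0, -0.0]
ft_force: [0.7, 0.5, -2.9]
grip_width: 0.0154
grip_force: 50.0
t 15.9 pos [ 0.4789 -0.0748  0.0521] F [ 0.13  0.3  -2.72] M [0.041 0.017 0.062] grip 0.0151
h(tool) -11.5 h(pos) -11.41 rad mm 114.8 torque z nut 0.026 Ft*r -0.036 tilt x -0.0 tilt y -0.0
ring [ 0.5916 -0.0974  0.0486] err tool x,y mm [ 0.2  -0.14]
```

Running still. Now 2-degree steps, feeling after each.

```bash
python3 -m pendant '[{"jaw":0,"linear":[-0.01,0.4,0],"twist":2},{"jaw":0,"linear":[0,0,0],"twist":0},{"jaw":0,"linear":[0,0,0],"twist":0}]' >/dev/null; python3 st.py 5|grep tor; python3 -m pendant '[{"jaw":0,"linear":[-0.01,0.4,0],"twist":2},{"jaw":0,"linear":[0,0,0],"twist":0},{"jaw":0,"linear":[0,0,0],"twist":0}]' >/dev/null; python3 st.py 5|grep tor
```

```text
h(tool) -13.49 h(pos) -13.45 rad mm 114.8 torque z nut 0.125 Ft*r 0.07 tilt x 0.0001 tilt y 0.0
h(tool) -15.49 h(pos) -15.46 rad mm 114.78 torque z nut 0.004 Ft*r -0.038 tilt x 0.0001 tilt y 0.0
```

```bash
python3 -m pendant '[{"jaw":0,"linear":[-0.01,0.4,0],"twist":2},{"jaw":0,"linear":[0,0,0],"twist":0},{"jaw":0,"linear":[0,0,0],"twist":0}]' >/dev/null; python3 st.py 5|grep -v ring
```

```text
t 17.4 pos [ 0.4819 -0.063   0.0521] F [-0.44  0.11 -3.22] M [-0.016  0.062  0.056] grip 0.0153
h(tool) -17.49 h(pos) -17.47 rad mm 114.79 torque z nut 0.06 Ft*r 0.003 tilt x 0.0001 tilt y 0.0001
```

```bash
python3 -m pendant '[{"jaw":0,"linear":[-0.01,0.4,0],"twist":2},{"jaw":0,"linear":[0,0,0],"twist":0},{"jaw":0,"linear":[0,0,0],"twist":0}]' >/dev/null; python3 st.py 5|grep -v ring
```

```text
t 17.9 pos [ 0.4832 -0.0593  0.0521] F [-0.09 -0.28 -3.06] M [-0.017  0.073  0.057] grip 0.015
h(tool) -19.49 h(pos) -19.46 rad mm 114.76 torque z nut 0.091 Ft*r 0.034 tilt x 0.0001 tilt y 0.0
```

```bash
python3 -m pendant '[{"jaw":0,"linear":[-0.01,0.4,0],"twist":2},{"jaw":0,"linear":[0,0,0],"twist":0},{"jaw":0,"linear":[0,0,0],"twist":0}]' >/dev/null; python3 st.py 5|grep -v ring
```

```text
t 18.4 pos [ 0.4846 -0.0555  0.0521] F [-0.21 -0.22 -2.87] M [0.008 0.082 0.054] grip 0.0152
h(tool) -21.5 h(pos) -21.46 rad mm 114.74 torque z nut 0.086 Ft*r 0.032 tilt x 0.0002 tilt y 0.0001
```

```bash
python3 -m pendant '[{"jaw":0,"linear":[-0.01,0.4,0],"twist":2},{"jaw":0,"linear":[0,0,0],"twist":0},{"jaw":0,"linear":[0,0,0],"twist":0}]' >/dev/null; python3 st.py 5|grep -v ring
```

```text
t 18.9 pos [ 0.4861 -0.0519  0.0521] F [-1.31 -1.63 -2.92] M [-0.222  0.228  0.079] grip 0.015
h(tool) -23.49 h(pos) -23.41 rad mm 114.72 torque z nut 0.31 Ft*r 0.231 tilt x 0.0002 tilt y -0.0001
```

```bash
python3 -m pendant '[{"jaw":0,"linear":[-0.01,0.4,0],"twist":2},{"jaw":0,"linear":[0,0,0],"twist":0},{"jaw":0,"linear":[0,0,0],"twist":0}]' >/dev/null; python3 st.py 5|grep -v ring
```

```text
t 19.4 pos [ 0.4877 -0.0484  0.0521] F [-2.2  -3.74 -2.96] M [-0.547  0.39   0.08 ] grip 0.0153
h(tool) -25.48 h(pos) -25.35 rad mm 114.72 torque z nut 0.575 Ft*r 0.496 tilt x 0.0003 tilt y -0.0002
```

```bash
python3 -m pendant '[{"jaw":0,"linear":[-0.01,0.4,0],"twist":2},{"jaw":0,"linear":[0,0,0],"twist":0},{"jaw":0,"linear":[0,0,0],"twist":0}]' >/dev/null; python3 st.py 5|grep -v ring
```

```text
t 19.9 pos [ 0.4896 -0.0446  0.0521] F [-2.28 -2.83 -3.02] M [-0.436  0.381  0.064] grip 0.0154
h(tool) -27.5 h(pos) -27.48 rad mm 114.72 torque z nut 0.473 Ft*r 0.409 tilt x 0.0003 tilt y 0.0
```

```bash
python3 -m pendant '[{"jaw":0,"linear":[-0.01,0.4,0],"twist":2},{"jaw":0,"linear":[0,0,0],"twist":0},{"jaw":0,"linear":[-0.01,0.4,0],"twist":2},{"jaw":0,"linear":[0,0,0],"twist":0}]' >/dev/null; python3 st.py 5|grep -v ring
```

```text
t 20.4833 pos [ 0.4936 -0.0376  0.0521] F [-2.08 -2.74 -3.15] M [-0.463  0.423  0.041] grip 0.0156
h(tool) -31.49 h(pos) -31.48 rad mm 114.69 torque z nut 0.433 Ft*r 0.392 tilt x 0.0004 tilt y 0.0
```

```bash
python3 -m pendant '[{"jaw":0,"linear":[0,-0.4,0],"twist":-2},{"jaw":0,"linear":[0,-0.5,0],"twist":-2.5},{"jaw":0,"linear":[0,0,0],"twist":0}]'; python3 st.py 2;python3 -m pendant '[{"jaw":0,"linear":[0,0,-0.8],"twist":0},{"jaw":0,"linear":[0,0,-1.2],"twist":0},{"jaw":0,"linear":[0,0,-2.5],"twist":0},{"jaw":0,"linear":[0,0,-4],"twist":0},{"jaw":0,"linear":[-2.4,2.2,-2.5],"twist":0},{"jaw":0,"linear":[-2.4,2.2,-2.5],"twist":0},{"jaw":0,"linear":[-2.4,2.2,-2],"twist":0},{"jaw":0,"linear":[-2.4,2.2,0],"twist":0},{"jaw":0,"linear":[0,0,0],"twist":0},{"jaw":0,"linear":[0,0,0],"twist":0}]'; python3 st.py 2; python3 - <<'E'
from fit import *
c=np.load("last.npz");x,e,l,im=fit(c,.5914,-.0975);print(x,e);cv2.imwrite("pics/fit4.png",im)
P=cloud(c);T=(P-c["p"])@c["R"]
m=(abs(T[...,1])<.02)&(T[...,0]>.02)&(T[...,0]<.11)&(abs(T[...,2]+0.0)<.02)
for x in (.03,.05,.07,.085):
  s=m&(abs(T[...,0]-x)<.005);print(x,np.percentile(T[s][:,1],[2,50,98]).round(4),np.median(T[s][:,2]).round(4))
print('tail x',np.percentile(T[m][:,0],99.5))
E
```

```text
time: 20.73
position: [0.4892, -0.0455, 0.0522]
tool_rot: [0.234, 0.972, 0.0, 0.0]
ft_force: [-0.2, 0.2, -1.9]
grip_width: 0.0154
grip_force: 50.0
t 20.8333 pos [ 0.4893 -0.0452  0.0522] F [-1.05  0.16 -3.01] M [0.016 0.197 0.028] grip 0.0151
h(tool) -27.1 h(pos) -27.12 rad mm 114.68 torque z nut 0.066 Ft*r 0.038 tilt x -0.0001 tilt y 0.0006
ring [ 0.5918 -0.0973  0.0487] err tool x,y mm [ 0.32 -0.35]
time: 21.67
position: [0.6161, -0.0096, 0.2078]
tool_rot: [0.233, 0.972, 0.0, 0.001]
ft_force: [-1.5, 0.4, -3.5]
grip_width: 0.0155
grip_force: 50.0
t 21.7667 pos [ 0.6134 -0.0098  0.2066] F [-0.81  0.26 -3.93] M [0.011 0.179 0.007] grip 0.0156
h(tool) -27.0 h(pos) -104.11 rad mm 90.39 torque z nut 0.084 Ft*r 0.077 tilt x 0.0033 tilt y -0.0008
ring [ 0.716  -0.0618  0.2028] err tool x,y mm [ 94.83 -88.41]
[ 0.59062355 -0.09803947 38.50478384] 0.04650877784245844
0.03 [-0.0075 -0.0001  0.0078] -0.018Traceback (most recent call last):
  File "<stdin>", line 6, in <module>
    return _quantile_unchecked(
        a, q, axis, out, overwrite_input, method, keepdims, weights)
    return _ureduce(a,
                    func=_quantile_ureduce_func,
    ...<5 lines>...
                    overwrite_input=overwrite_input,
                    method=method)
    r = func(a, **kwargs)
    result = _quantile(arr,
                       quantiles=q,
    ...<2 lines>...
                       out=out,
                       weights=wgt)
    slices_having_nans = np.isnan(arr[-1, ...])
                                  ~~~^^^^^^^^^
IndexError: index -1 is out of bounds for axis 0 with size 0
```

View pics/fit4.png

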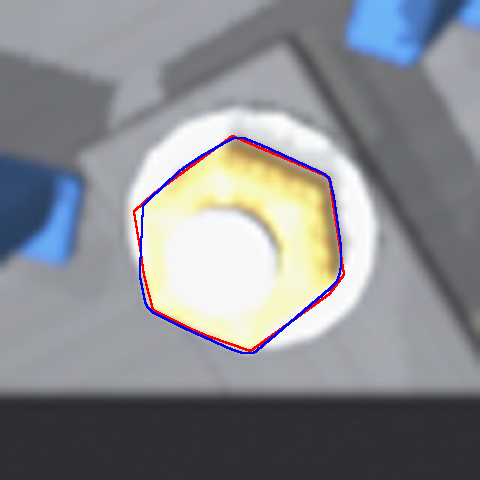

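```bash
python3 - <<'E'
from fit import *
c=np.load("last.npz");P=cloud(c);T=(P-c["p"])@c["R"]
m=(abs(T[...,1])<.015)&(T[...,0]>.015)&(T[...,0]<.11)&(T[...,2]<.03)&(T[...,2]>-.09)
for x in np.arange(.02,.1,.01):
  s=m&(abs(T[...,0]-x)<.004)
  if s.sum(): print(x.round(3),s.sum(),np.percentile(T[s][:,1],[2,50,98]).round(4),np.percentile(T[s][:,2],[10,50,90]).round(4))
cv2.imwrite("pics/w4.png",c["color"])
E
```

```text
0.02 1324 [-0.0143 -0.0006  0.0141] [-0.0826 -0.0745 -0.0134]
0.03 4587 [-0.0144 -0.0001  0.0143] [-0.0875 -0.0712 -0.0196]
0.04 1568 [-0.0148 -0.0001  0.0148] [-0.0768 -0.0637 -0.0215]
0.05 734 [-0.0075  0.0003  0.0078] [-0.028  -0.0264 -0.0247]
0.06 848 [-0.0075  0.0001  0.0077] [-0.0322 -0.0305 -0.029 ]
0.07 1027 [-0.0075  0.0002  0.0077] [-0.0366 -0.0348 -0.0332]
0.08 986 [-0.0068  0.0002  0.007 ] [-0.0396 -0.0384 -0.0367]
```

View pics/w4.png

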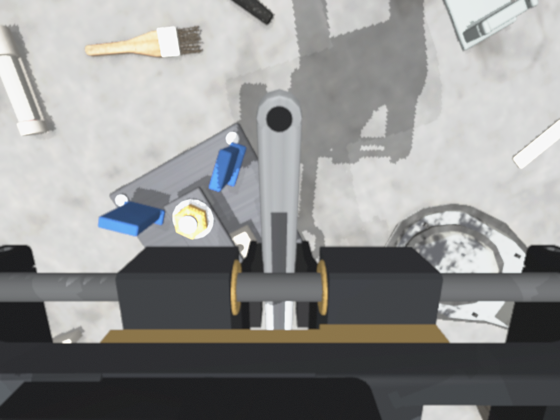

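```bash
cp last.npz w4.npz; for s in 20 35 45 55; do sed "s/h\[...,1\]>28/h[...,1]>$s/" fit.py > fitb.py; python3 - <<'E'
from fitb import *
for n in("w3.npz","w4.npz"):
  x,e,l,im=fit(np.load(n),.591,-.0978);print(n,x.round(4),round(e,4),end="  ")
print()
E
done
```

```text
w3.npz [ 0.5914 -0.0978 22.447 ] 0.0635  w4.npz [ 0.5905 -0.0979 37.126 ] 0.0541  
w3.npz [ 0.5914 -0.0976 22.4608] 0.034  w4.npz [ 0.5906 -0.098  38.5107] 0.0426  
w3.npz [ 0.5908 -0.0965 24.4726] 0.3915  w4.npz [ 0.5897 -0.095  43.2494] 0.453  
w3.npz [ 0.59   -0.0952 27.5528] 0.457  w4.npz [ 0.59   -0.0953 38.1222] 0.4995
```

The nut turned about 104.6° in total (yaw 22.4° to about −22° + 60°). Torque rose from about spanner h = −22° and levelled from about −26°, so the bed is about 5 to 6°, which is in range. The picture shows the spanner pitched about 22° in the grip (tail at 279,118 raised). I'll level it against the rest's upright while laying it down.

```bash
python3 -m pendant '[{"jaw":0,"linear":[2.96,2.12,0],"twist":0},{"jaw":0,"linear":[2.96,2.12,0],"twist":0},{"jaw":0,"linear":[2.96,2.12,0],"twist":0},{"jaw":0,"linear":[2.96,2.12,0],"twist":0},{"jaw":0,"linear":[2.96,2.12,0],"twist":0},{"jaw":0,"linear":[2.96,2.12,0],"twist":0},{"jaw":0,"linear":[2.96,2.12,0],"twist":0},{"jaw":0,"linear":[2.96,2.12,0],"twist":0},{"jaw":0,"linear":[0,0,0],"twist":-6.45},{"jaw":0,"linear":[0,0,0],"twist":-6.45},{"jaw":0,"linear":[0,0,0],"twist":-6.45}]' 40; python3 -m pendant '[{"jaw":0,"linear":[0,0,0],"twist":-6.45},{"jaw":0,"linear":[0,0,2],"twist":-6.45},{"jaw":0,"linear":[0,0,4],"twist":0},{"jaw":0,"linear":[0,0,3],"twist":0},{"jaw":0,"linear":[0,0,2],"twist":0},{"jaw":0,"linear":[0,0,0],"twist":0},{"jaw":0,"linear":[0,0,0],"twist":0},{"jaw":0,"linear":[0,0,0],"twist":0}]'; python3 st.py 3
```

```text
time: 22.68
position: [0.4783, 0.2481, 0.2068]
tool_rot: [0.063, 0.998, -0.0, -0.001]
ft_force: [0.4, 0.3, -3.7]
grip_width: 0.0155
grip_force: 40.0
time: 23.35
position: [0.4811, 0.2479, 0.0982]
tool_rot: [-0.046, 0.999, 0.0, 0.001]
ft_force: [1.0, -0.3, -2.8]
grip_width: 0.0153
grip_force: 40.0
t 23.5 pos [0.4818 0.2482 0.0988] F [-0.03 -0.27 -2.96] M [0.035 0.113 0.003] grip 0.0156
h(tool) 5.24 h(pos) -72.41 rad mm 362.66 torque z nut 0.042 Ft*r 0.039 tilt x -0.0034 tilt y 0.0006
ring [0.5963 0.259  0.0957] err tool x,y mm [  37.41 -354.56]
```

```bash
python3 -m pendant '[{"jaw":0,"linear":[0.2,0.08,1.5],"twist":0},{"jaw":0,"linear":[0,0,1.5],"twist":0},{"jaw":0,"linear":[0,0,0],"twist":0},{"jaw":0,"linear":[0,0,0],"twist":0}]' 25; python3 -m pendant '[{"jaw":0,"linear":[0,0,0.5],"twist":0},{"jaw":0,"linear":[0,0,0.4],"twist":0},{"jaw":0,"linear":[0,0,0.4],"twist":0},{"jaw":0,"linear":[0,0,0],"twist":0}]'; python3 - <<'E'
from h import *
c=cams.camera("wrist");o,R=tool();P=cloud(c);T=(P-o["position"])@R
print(o["position"],o["ft_force"],o["moment"])
m=(abs(T[...,1])<.012)
for x in np.arange(.05,.1,.01):
  s=m&(abs(T[...,0]-x)<.003)&(T[...,2]<.015)&(T[...,2]>-.05);print(x,s.sum(),np.median(T[s],0))
E
```

```text
time: 23.83
position: [0.4792, 0.2488, 0.0679]
tool_rot: [-0.046, 0.999, 0.0, 0.001]
ft_force: [-0.3, -0.8, -3.0]
grip_width: 0.0159
grip_force: 25.0
time: 24.17
position: [0.4792, 0.2488, 0.0542]
tool_rot: [-0.046, 0.999, 0.0, 0.001]
ft_force: [-0.2, -0.3, -0.2]
grip_width: 0.0157
grip_force: 25.0
[0.47928027 0.2487943  0.05437065] [-0.48936909  0.43481429  0.5294673 ] [ 0.141423   -0.17268713  0.01594356]
0.05 494 [ 5.00004582e-02  2.99640247e-05 -1.79685058e-02]
0.060000000000000005 557 [ 5.99517452e-02  2.92632151e-05 -2.05548358e-02]
0.07 648 [ 7.00800164e-02  2.97129631e-05 -2.31597967e-02]
0.08000000000000002 733 [ 7.99109086e-02  3.00715760e-05 -2.60550837e-02]
0.09000000000000001 78 [ 8.76631297e-02  2.84394205e-05 -2.51824058e-02]
```

Levelling as planned (tilt down to about 15°, contact about 4 N). Continue down.

```bash
python3 -m pendant '[{"jaw":0,"linear":[0,0,0.4],"twist":0},{"jaw":0,"linear":[0,0,0.4],"twist":0},{"jaw":0,"linear":[0,0,0.4],"twist":0},{"jaw":0,"linear":[0,0,0.4],"twist":0},{"jaw":0,"linear":[0,0,0.3],"twist":0},{"jaw":0,"linear":[0,0,0],"twist":0}]'; python3 - <<'E'
from h import *
c=cams.camera("wrist");o,R=tool();P=cloud(c);T=(P-o["position"])@R
print(o["position"],o["ft_force"],o["moment"])
m=(abs(T[...,1])<.012)
for x in np.arange(.03,.1,.01):
  s=m&(abs(T[...,0]-x)<.003)&(T[...,2]<.015)&(T[...,2]>-.02);print(x,s.sum(),np.median(T[s],0).round(4))
E
```

```text
time: 24.72
position: [0.4777, 0.2484, 0.0342]
tool_rot: [-0.046, 0.999, -0.0, -0.001]
ft_force: [-2.7, 1.0, 0.9]
grip_width: 0.0154
grip_force: 25.0
[0.47787179 0.24843502 0.03446568] [-2.0367962  -0.56126311  0.0936406 ] [0.0815862  0.29317699 0.063071  ]
0.03 392 [ 0.03    0.     -0.0056]
0.04 425 [ 0.04    0.0005 -0.0056]
0.05 612 [ 0.0501  0.     -0.0052]
0.060000000000000005 483 [ 0.0601 -0.     -0.0057]
0.07 490 [ 0.07   -0.     -0.0057]
0.08000000000000002 512 [ 0.0799 -0.     -0.006 ]
0.09000000000000001 258 [ 0.0887 -0.     -0.006 ]
0.1 0 [nan nan nan]
  return _methods._mean(a, axis=axis, dtype=dtype,
  ret = um.true_divide(
```

```bash
python3 -m pendant '[{"jaw":0,"linear":[0,0,0.1],"twist":0},{"jaw":0.25,"linear":[0,0,0],"twist":0},{"jaw":0.5,"linear":[0,0,0],"twist":0},{"jaw":0.6,"linear":[0,0,0],"twist":0},{"jaw":0.6,"linear":[0,0,0],"twist":0},{"jaw":0.6,"linear":[0,0,0],"twist":0}]' 5; python3 -m pendant '[{"jaw":0.6,"linear":[0,0,-1],"twist":0},{"jaw":0.6,"linear":[0,0,-2],"twist":0},{"jaw":0.6,"linear":[0,0,-4],"twist":0},{"jaw":0.6,"linear":[0,0,-4],"twist":0},{"jaw":0.6,"linear":[0,0,-4],"twist":0},{"jaw":0.6,"linear":[0,0,-4],"twist":0},{"jaw":0.6,"linear":[0,0,0],"twist":0},{"jaw":0.6,"linear":[0,0,0],"twist":0}]'; python3 - <<'E'
from h import *
c=cams.camera("wrist");o,R=tool();print(o["position"],o["ft_force"]);P=cloud(c)
m=(abs(P[...,2]-.037)<.008)&(P[...,1]<.28)&(P[...,1]>.21)&(P[...,0]>.37)&(P[...,0]<.54)
for x in np.arange(.385,.54,.018):
  s=m&(abs(P[...,0]-x)<.006)
  if s.sum()>5: print(x.round(3),np.percentile(P[s][:,1],[2,50,98]).round(4),np.median(P[s][:,2]).round(4))
print("tail",P[m][:,0].min())
t=cams.camera("top");cv2.imwrite("pics/end.png",np.hstack([rect(t,.49,.24,400,.8,.035),rect(c,.45,.245,400,.5,.035)]))
E
```

```text
time: 25.27
position: [0.4791, 0.2487, 0.0344]
tool_rot: [-0.046, 0.999, 0.0, 0.0]
ft_force: [0.8, 0.1, -0.1]
grip_width: 0.0404
grip_force: 0.0
time: 25.93
position: [0.4802, 0.2491, 0.2278]
tool_rot: [-0.046, 0.999, 0.001, 0.004]
ft_force: [0.3, -0.7, -0.3]
grip_width: 0.0523
grip_force: 0.0
[0.47868918 0.24865685 0.22562271] [ 0.60919053 -0.24901791 -0.78012046]
0.385 [0.2363 0.2409 0.2456] 0.0386
0.403 [0.2346 0.2421 0.2497] 0.0386
0.421 [0.2233 0.2459 0.2697] 0.0381
0.439 [0.2236 0.2444 0.2534] 0.0386
0.457 [0.2393 0.2472 0.255 ] 0.0388
0.475 [0.2408 0.2491 0.2568] 0.0386
0.493 [0.2423 0.2498 0.2574] 0.0388
0.511 [0.244  0.2516 0.2592] 0.0386
0.529 [0.2459 0.2535 0.2609] 0.0388
tail 0.3877659310615316
```

View pics/end.png

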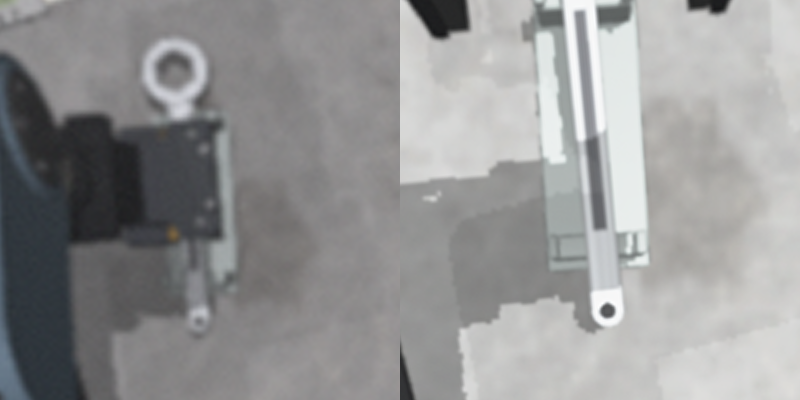

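The spanner lies flat across the rest (left panel: ring 175,70, tail 198,320; right panel: tail 607,308 across the upright). It is within 2 mm of where it started, and the gripper is clear.

```bash
python3 -c "
from rig import robot
print(robot.hand_in())"
```

```text
the job is handed in; nothing more can be done
None
```

I ran the nut down in two strokes until it went stiff, then turned it an estimated 5–6° further (wanted 7°, allowed 2.3–11.5°). The spanner is back flat on its rest within about 2 mm of its start, and I handed in at about 26 s. It tilted about 22° in the grip on the last lift-off, so I levelled it against the rest.

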